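# Stand the shoe lasts on their matching sole outlines

### The job

Four baby-shoe lasts stand mixed up among four white boards, each printed with the sole outline of one of them. Stand each last upright within the outline that matches it in toe shape and size, toe at the toe end, and let go of it. Leave the thread spool and the small tin standing where they are.

Things in the scene. Friction and masses are not known exactly. Their poses are not given: they have to be found in the camera images.
- last_round: Loose yellow-green baby-shoe last, broad, fully rounded toe; sole 112 x 54 mm, 0.17 kg, standing on its sole. Grip its neck: a block 38 mm along x, 28 mm across y, sides upright from 48 to 80 mm above the sole (wider below); a 10 mm wide pin tops it, to 92 mm. Origin: underside of the sole, below the neck's middle; x to the toe, z up. The sole's mid-length is 20 mm ahead (+x).
- last_pointed: Loose yellow-green baby-shoe last, sharply pointed toe; sole 114 x 50 mm, 0.17 kg, standing on its sole. Grip its neck: a block 38 mm along x, 28 mm across y, sides upright from 48 to 80 mm above the sole (wider below); a 10 mm wide pin tops it, to 92 mm. Origin: underside of the sole, below the neck's middle; x to the toe, z up. The sole's mid-length is 20 mm ahead (+x).
- last_square: Loose yellow-green baby-shoe last, toe cut off square; sole 108 x 52 mm, 0.17 kg, standing on its sole. Grip its neck: a block 38 mm along x, 28 mm across y, sides upright from 48 to 80 mm above the sole (wider below); a 10 mm wide pin tops it, to 92 mm. Origin: underside of the sole, below the neck's middle; x to the toe, z up. The sole's mid-length is 20 mm ahead (+x).
- last_small: Loose yellow-green baby-shoe last, rounded toe, clearly the smallest of the four; sole 88 x 40 mm, 0.17 kg, standing on its sole. Grip its neck: a block 38 mm along x, 28 mm across y, sides upright from 48 to 80 mm above the sole (wider below); a 10 mm wide pin tops it, to 92 mm. Origin: underside of the sole, below the neck's middle; x to the toe, z up. The sole's mid-length is 20 mm ahead (+x).
- pad_round: Fixed white board 130 x 74 mm, 4 mm thick, flat on the table, printed with a dark sole silhouette, broad, fully rounded toe: the outline of last_round with 5 mm to spare all round (122 x 64 mm). Origin: centre of the board's underside, also the middle of the silhouette; x to the silhouette's toe end, z up. Top face at z = 4 mm.
- pad_pointed: Fixed white board 130 x 74 mm, 4 mm thick, flat on the table, printed with a dark sole silhouette, sharply pointed toe: the outline of last_pointed with 5 mm to spare all round (124 x 60 mm). Origin: centre of the board's underside, also the middle of the silhouette; x to the silhouette's toe end, z up. Top face at z = 4 mm.
- pad_square: Fixed white board 130 x 74 mm, 4 mm thick, flat on the table, printed with a dark sole silhouette, toe cut off square: the outline of last_square with 5 mm to spare all round (118 x 62 mm). Origin: centre of the board's underside, also the middle of the silhouette; x to the silhouette's toe end, z up. Top face at z = 4 mm.
- pad_small: Fixed white board 130 x 74 mm, 4 mm thick, flat on the table, printed with a dark sole silhouette, rounded toe, clearly the smallest of the four: the outline of last_small with 5 mm to spare all round (98 x 50 mm). Origin: centre of the board's underside, also the middle of the silhouette; x to the silhouette's toe end, z up. Top face at z = 4 mm.
- spool: Loose bystander: small white thread spool standing upright, 34 mm across, 38 mm high. Origin: centre of its underside.
- tin: Loose bystander: small round tin standing upright, 40 mm across, 40 mm high. Origin: centre of its underside.

How it is judged:
At the end, for the whole second after the job is handed in: Each of the four lasts stands upright (within 0.1 rad) and still on its own board, centred on the printed outline to within 12 mm along and 12 mm across, its length along the outline's to within 0.22 rad, toe at the outline's toe end (x of last_round in the frame of pad_round between -0.032 and -0.008 m and y of last_round in the frame of pad_round between -0.012 and 0.012 m and x of pad_round in the frame of last_round above 0.004 m and angle between the x axis of last_round and the x axis of pad_round, either way round below 0.22 rad and z of last_round in the frame of pad_round between 0.001 and 0.008 m and angle between each of last_round, last_pointed, last_square, last_small's own z axis and vertical below 0.1 rad and linear speed of each of last_round, last_pointed, last_square, last_small below 0.02 m/s and x of last_pointed in the frame of pad_pointed between -0.032 and -0.008 m and y of last_pointed in the frame of pad_pointed between -0.012 and 0.012 m and x of pad_pointed in the frame of last_pointed above 0.004 m and angle between the x axis of last_pointed and the x axis of pad_pointed, either way round below 0.22 rad and z of last_pointed in the frame of pad_pointed between 0.001 and 0.008 m and x of last_square in the frame of pad_square between -0.032 and -0.008 m and y of last_square in the frame of pad_square between -0.012 and 0.012 m and x of pad_square in the frame of last_square above 0.004 m and angle between the x axis of last_square and the x axis of pad_square, either way round below 0.22 rad and z of last_square in the frame of pad_square between 0.001 and 0.008 m and x of last_small in the frame of pad_small between -0.032 and -0.008 m and y of last_small in the frame of pad_small between -0.012 and 0.012 m and x of pad_small in the frame of last_small above 0.004 m and angle between the x axis of last_small and the x axis of pad_small, either way round below 0.22 rad and z of last_small in the frame of pad_small between 0.001 and 0.008 m); the robot touches nothing.
It fails at once if the spool is knocked over or moved more than 30 mm (distance of spool from where it was at the start of the episode above 0.03 m or angle between spool's own z axis and vertical above 0.5 rad).
It fails at once if the tin is knocked over or moved more than 30 mm (distance of tin from where it was at the start of the episode above 0.03 m or angle between tin's own z axis and vertical above 0.5 rad).
It also fails if it takes over 104 s, if anything falls off the work surface, if the arm or the gripper's body presses on something with over 40 N, if the wrist force passes 120 N, or if a joint passes its speed limit or range.

### The arm

A 7-joint arm with a two-finger parallel gripper is mounted at the origin on the work surface. World frame = base frame: x ahead of the robot, y to its left, z up, the work surface at z = 0. Lengths are in m, angles in rad, forces in N, time in s.
With the tool pointing down it reaches from about 0.425 to 0.825 m from the base axis. Payload 3.6 kg.
Tool frame: the origin (TCP) lies midway between the tips of the shut fingers; the grasp point (between the pads) lies 19 mm behind it; z points along the fingers, x is the direction in which the jaws open and shut, and the axes are right-handed (so a half turn about z gives the same grasp; the last joint's range is limited). The gripper opens to 85 mm and grips with 20 to 120 N. Pads are 22 mm wide; open, the fingers measure 114 mm over their backs; the gripper's body (76 mm by 85 mm) begins 54 mm behind the grasp point. The pads swing forward as they close: fully open they stand 13 mm farther back than shut.
Start: joints at [-1.133, 0.615, -0.013, 1.423, 0.008, 1.103, -0.04], TCP at [0.291, 0.581, 0.231] pointing down, gripper open.
Joint ranges: [-3.12, 3.12], [-0.3, 2.06], [-1.34, 1.32], [0.26, 2.42], [-1.36, 4.5], [0.01, 1.98], [-2.84, 2.84]. Speed limits (rad/s): [2.79, 2.79, 3.14, 3.14, 3.14, 3.14, 3.14].

### API

Orientations are given as a unit quaternion [w, x, y, z].
In Python, from rig import state, vision, manip gives the robot as it stands.
- The arm moves only by the tool jog_arm, never from a script. Its argument "increments" is a list that holds one entry, the list of rows, each a list of 6 numbers: the shift along the tool's x, y, z in cm, then the turn, a rotation vector about the tool's x, y, z in rad. A call has exactly 10 rows; each row is the pose to reach, as a shift and turn from the pose measured when the call began, along the tool's axes at that moment; what a row does not reach only later rows make up. A row lasts 1/12 s, in which the tool goes at most 41.7 mm and 7.16 degrees, less where a joint would pass 70% of its speed; a pose out of reach is approached as far as the arm can. A call with a gripper value outside its range is refused whole. "hand" is the gripper command: -1 is shut, 1 is fully open, values between are in proportion, set as the call begins (left out, the last holds). The fingers move at their own pace and stop on an object; the grip force is fixed at half the most. Time passes only in rows, so rows that repeat a pose let the fingers close, or fill a call up. It gives the time, the measured TCP pose, the force and the opening at its end, in the units of the state.
- state(): the state, without advancing time (a new reading comes with each control period).
- vision.camera(name): name is "scene" or "top" or "wrist"; returns a dict with "color" (384x512x3 uint8, red, green, blue), "mtx" (3x3 intrinsics, pixels), "k1" (the pictures are not rectified: a ray, as slopes to the right and down, at radius r is drawn at 1 + k1 r^2 times it, then the intrinsics apply), "R" (3x3) and "t" (3): a world point X has camera coordinates R X + t. Camera axes: x right, y down, z forward; pixel columns grow to the right and rows downward; lengths in m; the calibration is good to about 2 mm. A picture is of the moment at which its call begins. There is no depth.
- manip.hand_in(): hands the job in, once; it reports no verdict.
The state is a dict: "time": time; "joints": joint angles; "qd": joint speeds; "tau": joint torques, N m; "tcp_pos": TCP position; "ee_rot": TCP orientation; "force": force on the tool from outside, world axes, zero at the start; "torque": the same for the moment, N m; "finger_gap": finger opening in m.
Only numpy, scipy, OpenCV 4.12 (cv2) and the standard library are available. Lean on these libraries where they do the work, as an engineer would, in place of code of your own. Each camera call takes 0.05 s, during which the arm holds its last target. There are 200 camera calls.

## Working session

There is one attempt and no reset: what is moved stays moved. The work goes in short steps, Python scripts to look and compute and a tool call to move; the robot and the scene stay as the last step left them, time stands still between calls to the robot, and variables do not carry over. Pictures are saved under pics/ and viewed, about 12 in all and at most 16, crops included, and the job is handed in when it is done.

Besides the shell and the picture viewer there is one more tool, called after "Emit:" as name([rows], argument=value, ...), one row to a line, values as JSON. jog_arm: Moves the arm, as the interface text tells. Its arguments: {"type":"object","properties":{"increments":{"type":"array"},"hand":{"type":"number"}},"required":["increments"]}

```bash
ls; mkdir -p pics; python3 - <<'E'
from rig import state, vision
import cv2,numpy as np
s=state();print(s)
for n in("top","scene","wrist"):
    c=vision.camera(n);cv2.imwrite(f"pics/{n}0.png",c["color"][...,::-1]);print(n,c["mtx"].tolist(),c["k1"],c["R"].round(3).tolist(),c["t"].round(3).tolist(), (-c["R"].T@c["t"]).round(3))
    np.savez(f"{n}0.npz",**c)
E
```

```text
pics
{'time': 0.0, 'joints': array([-1.13252473,  0.6158865 , -0.01261116,  1.42490965,  0.00811252,
        1.10337482, -0.04039764]), 'qd': array([-4.76505165e-04, -2.81960863e-04,  4.16974518e-05,  2.08917182e-03,
       -2.61428888e-03, -1.84427841e-04, -7.33852462e-04]), 'tau': array([ 2.02922683e-04, -4.69210303e+01,  2.59274812e-01, -1.71030790e+01,
        9.94947972e-03,  9.82740516e-03,  6.56187211e-07]), 'tcp_pos': array([0.29099834, 0.58037192, 0.23015582]), 'ee_rot': array([ 6.85081664e-04,  8.50926974e-01,  5.25282484e-01, -1.06216662e-03]), 'force': array([-0.79183103, -0.15533982,  0.48674563]), 'torque': array([-0.00738681,  0.01407246,  0.00777859]), 'finger_gap': 0.08575363043125703}
top [[383.5124010781842, 0.0, 256.40018007404575], [0.0, 383.5124010781842, 186.8653885180634], [0.0, 0.0, 1.0]] -0.04524761117683313 [[-0.028, -1.0, 0.012], [-0.993, 0.027, -0.117], [0.116, -0.016, -0.993]] [0.016, 0.528, 0.76] [0.436 0.014 0.816]
scene [[369.4260591951904, 0.0, 255.72000005886173], [0.0, 369.4260591951904, 192.35833210474954], [0.0, 0.0, 1.0]] 0.0133299067505721 [[0.875, 0.483, -0.003], [0.261, -0.478, -0.839], [-0.407, 0.733, -0.545]] [-0.485, -0.126, 1.122] [ 0.914 -0.648  0.505]
wrist [[317.07208291645765, 0.0, 257.43671886041415], [0.0, 317.07208291645765, 190.45739721631668], [0.0, 0.0, 1.0]] -0.08167197118454746 [[0.448, 0.894, -0.004], [0.853, -0.426, 0.301], [0.267, -0.138, -0.954]] [-0.648, -0.039, 0.382] [0.222 0.615 0.374]
```

View pics/top0.png

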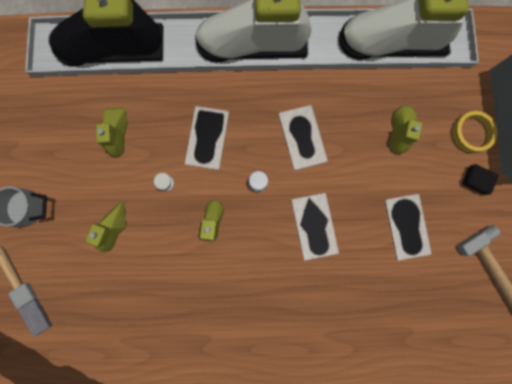

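View pics/scene0.png

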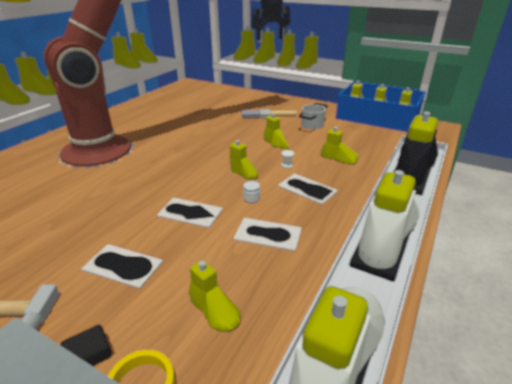

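Top view: lasts at about (112,130), (105,228; pointed), (211,220), (405,130). Boards at (207,138), (303,138), (315,226), (408,226). Spool/tin at (163,182), (258,181). Zooming to settle identities and toe directions.

```bash
python3 - <<'E'
import cv2,numpy as np
i=cv2.imread("pics/top0.png")
C=[(112,130),(105,228),(211,220),(405,130),(207,138),(303,138),(315,226),(408,226)]
t=[cv2.resize(i[y-36:y+36,x-36:x+36],(200,200),interpolation=cv2.INTER_CUBIC) for x,y in C]
cv2.imwrite("pics/mos.png",np.vstack([np.hstack(t[:4]),np.hstack(t[4:])]))
E
```

```text
(no output)
```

View pics/mos.png

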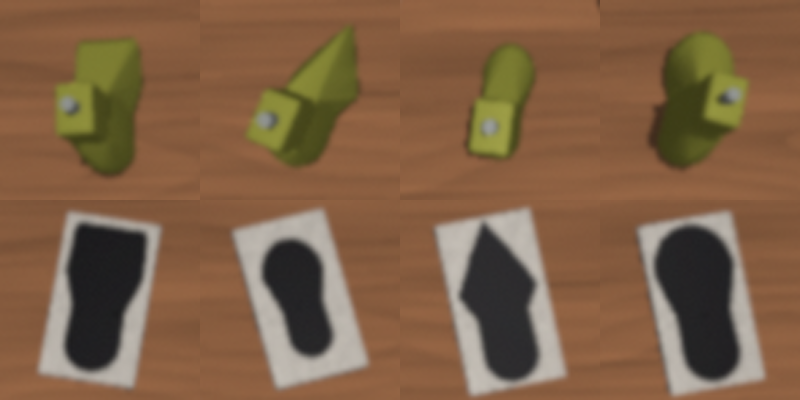

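Identities: (112,130) square, (105,228) pointed, (211,220) small, (405,130) round; boards likewise square, small, pointed, round. All the toes point image-up (+x).

```bash
cat > h.py <<'E'
import cv2,numpy as np
def rays(c,px):
    u=cv2.undistortPoints(np.float64(px).reshape(-1,1,2),c["mtx"],np.array([float(c["k1"]),0,0,0])).reshape(-1,2)
    # k1 model matches OpenCV's radial term
    return (c["R"].T@np.c_[u,np.ones(len(u))].T).T, -c["R"].T@c["t"]
def onplane(c,px,z):
    d,o=rays(c,px); return o+d*((z-o[2])/d[:,2])[:,None]
def rect(P):
    "centre, long axis angle (toward +x), size of min-area rectangle of XY points, mm"
    (cx,cy),_,_=r=cv2.minAreaRect(np.float32(P[:,:2]*1000))
    b=cv2.boxPoints(r);e1,e2=b[1]-b[0],b[2]-b[1]
    L,S=(e1,e2) if np.linalg.norm(e1)>np.linalg.norm(e2) else (e2,e1)
    if L[0]<0:L=-L
    return np.array([cx,cy])/1000,np.arctan2(L[1],L[0]),np.linalg.norm(L),np.linalg.norm(S)
E
python3 - <<'E'
from h import *
c=dict(np.load("top0.npz"));I=c["color"];hsv=cv2.cvtColor(I,cv2.COLOR_RGB2HSV)
def comps(m,lo,hi):
    for k in cv2.findContours(m.astype(np.uint8),cv2.RETR_EXTERNAL,cv2.CHAIN_APPROX_NONE)[0]:
        if lo<cv2.contourArea(k)<hi: yield k.reshape(-1,2)
w=(hsv[...,1]<60)&(hsv[...,2]>120)
for k in comps(w,100,4000):
    if k[:,1].min()<85: continue
    C,a,L,S=rect(onplane(c,k,.004)); print("white",k.mean(0).round(),C.round(4),a.round(3),L,S)
y=(hsv[...,0]>22)&(hsv[...,0]<45)&(hsv[...,1]>110)
for k in comps(y,150,4000):
    if k[:,1].min()<85: continue
    m=np.zeros(y.shape,np.uint8);cv2.drawContours(m,[k.reshape(-1,1,2)],-1,1,-1)
    v=hsv[...,2][m>0];t=cv2.threshold(v.reshape(-1,1),0,255,cv2.THRESH_OTSU)[0]
    print("last",k.mean(0).round(),"otsu",t,np.percentile(v,[5,25,50,75,95]))
    for th in(t,t+12):
      mm=((m>0)&(hsv[...,2]>th)).astype(np.uint8);mm=cv2.morphologyEx(mm,cv2.MORPH_OPEN,np.ones((3,3)))
      for q in comps(mm,60,900):
        C,a,L,S=rect(onplane(c,q,.08));print("   ",th,q.mean(0).round(),C.round(4),a.round(3),L,S)
    x0,y0=k.min(0)-6;x1,y1=k.max(0)+6
    g=(m>0)*0
    gr=(hsv[...,1]<70)&(hsv[...,2]>90)
    g=gr[y0:y1,x0:x1];ys,xs=np.nonzero(g)
    if len(xs): print("   pin",len(xs),onplane(c,[[xs.mean()+x0,ys.mean()+y0]],.09)[0].round(4))
E
```

```text
white [ 20. 296.] [0.3153 0.5021] -1.025 40.139744 37.91443
white [482. 241.] [ 0.4025 -0.4813] -1.054 87.25033 25.134096
white [408. 227.] [ 0.4373 -0.3191] 0.137 131.1884 76.09707
white [314. 226.] [ 0.4444 -0.1192] 0.171 130.77354 75.48443
white [ 17. 207.] [0.5015 0.5133] 0.572 53.116493 49.45539
white [164. 182.] [0.5478 0.1989] 1.544 41.055653 36.581768
white [258. 180.] [ 0.5446 -0.0028] -0.032 40.937996 38.48503
white [302. 137.] [ 0.6374 -0.1019] 0.23 131.05553 75.545494
white [207. 138.] [0.642  0.1055] -0.187 131.21928 75.10009
last [106. 229.] otsu 108.0 [ 71.75  80.   101.   129.   141.  ]
    108.0 [ 95. 235.] [0.4383 0.3138] -0.389 36.626007 26.306932
    108.0 [111. 217.] [0.4762 0.2836] -0.416 47.163754 23.633291
    120.0 [ 95. 235.] [0.4381 0.3145] -0.402 35.524193 25.443853
    120.0 [111. 218.] [0.4689 0.2812] -0.796 38.71362 16.62055
   pin 30 [0.4381 0.3133 0.09  ]
last [211. 221.] otsu 127.0 [ 86. 106. 122. 144. 155.]
    127.0 [208. 229.] [0.4437 0.0976] -0.027 34.14977 24.722399
    139.0 [208. 229.] [0.4432 0.0967] -0.104 32.708607 21.616152
   pin 25 [0.4432 0.0979 0.09  ]
last [112. 130.] otsu 104.0 [ 72.  81.  98. 125. 139.]
    104.0 [108. 124.] [0.6564 0.2937] -0.445 81.652695 37.414078
    116.0 [107. 124.] [0.6552 0.2956] -0.429 77.94058 35.323536
   pin 26 [0.6377 0.3028 0.09  ]
last [404. 129.] otsu 99.0 [ 61.  63.  87. 124. 144.]
    99.0 [411. 122.] [ 0.6442 -0.3121] 0.206 72.50109 35.396736
    111.0 [411. 122.] [ 0.6449 -0.3136] 0.118 68.84883 33.174053
   pin 23 [ 0.6294 -0.316   0.09  ]
```

```bash
cat > plan.py <<'E'
import sys,numpy as np
from scipy.spatial.transform import Rotation as Ro
from rig import state
def row(p,a_deg,s=None):
    "increment to put the TCP at p, pointing down, tool y (=last's x) at world angle a_deg"
    s=s or state();q=s["ee_rot"];R=Ro.from_quat([q[1],q[2],q[3],q[0]])
    a=np.deg2rad(a_deg);y=np.array([np.cos(a),np.sin(a),0]);z=np.array([0,0,-1.])
    G=Ro.from_matrix(np.c_[np.cross(y,z),y,z])
    return np.r_[R.inv().apply(np.array(p)-s["tcp_pos"])*100,(R.inv()*G).as_rotvec()].round(3).tolist()
if __name__=="__main__":
    s=state();print("t",round(s["time"],2),s["tcp_pos"].round(4),"gap",round(s["finger_gap"],4),"F",s["force"].round(1))
    for w in sys.argv[1:]:
        v=[float(x) for x in w.split(",")];print(w,row(v[:3],v[3],s))
E
python3 plan.py .438,.313,.2,-22.5
```

```text
t 0.15 [0.2911 0.5805 0.2304] gap 0.0851 F [-0.6 -0.3  1. ]
.438,.313,.2,-22.5 [-17.325, 25.122, 3.076, -0.0, 0.002, -0.072]
```

Emit:
jog_arm([
  [[-17.3,25.1,3.1,0,0,-0.072],[-17.3,25.1,3.1,0,0,-0.072],[-17.3,25.1,3.1,0,0,-0.072],[-17.3,25.1,3.1,0,0,-0.072],[-17.3,25.1,3.1,0,0,-0.072],[-17.3,25.1,3.1,0,0,-0.072],[-17.3,25.1,3.1,0,0,-0.072],[-17.3,25.1,3.1,0,0,-0.072],[-17.3,25.1,3.1,0,0,-0.072],[-17.3,25.1,3.1,0,0,-0.072]],
], hand=1)

```text
time: 0.98
tcp_pos: [0.4383, 0.3124, 0.1996]
ee_rot: [0.0, 0.832, 0.554, -0.001]
force: [-1.0, 0.0, 0.7]
finger_gap: 0.0854
```

```bash
cat > look.py <<'E'
import sys
from h import *
from rig import vision,state
c=vision.camera("wrist");I=c["color"];cv2.imwrite(f"pics/{sys.argv[1]}.png",I[...,::-1]);np.savez(sys.argv[1]+".npz",**c)
s=state();print(round(s["time"],2),s["tcp_pos"].round(4))
E
python3 look.py w1
```

```text
1.03 [0.4373 0.3142 0.1997]
```

View pics/w1.png

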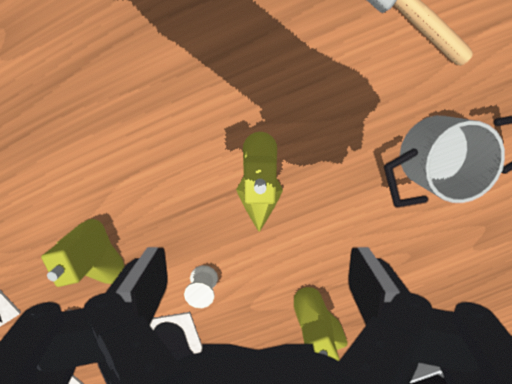

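Wrist view: the pointed last is centred between the fingers, pin at (260,187), toe tip at (260,230), looking well aligned.

```bash
python3 - <<'E'
from h import *
c=dict(np.load("w1.npz"))
p=onplane(c,[[260,186]],.091)[0];t=onplane(c,[[259.5,230]],.01)[0];print(p,t,np.degrees(np.arctan2(*(t-p)[1::-1])))
E
python3 plan.py .438,.3135,.05,-22.5
```

```text
[0.436981   0.31456641 0.091     ] [0.50800444 0.28485425 0.01      ] -22.70165246723756
t 1.03 [0.4373 0.3142 0.1997] gap 0.0854 F [-0.1  0.3 -0.6]
.438,.3135,.05,-22.5 [-0.024, 0.106, 14.969, -0.001, 0.001, 0.001]
```

Emit:
jog_arm([
  [[0,0.1,3,0,0,0],[0,0.1,6,0,0,0],[0,0.1,9,0,0,0],[0,0.1,11,0,0,0],[0,0.1,12.5,0,0,0],[0,0.1,13.5,0,0,0],[0,0.1,14.3,0,0,0],[0,0.1,14.8,0,0,0],[0,0.1,15,0,0,0],[0,0.1,15,0,0,0]],
])

```text
time: 1.87
tcp_pos: [0.438, 0.3143, 0.0499]
ee_rot: [-0.0, 0.831, 0.556, -0.001]
force: [-0.8, 0.1, -0.3]
finger_gap: 0.0851
```

Emit:
jog_arm([
  [[0,0,0,0,0,0],[0,0,0,0,0,0],[0,0,0,0,0,0],[0,0,0,0,0,0],[0,0,0,0,0,0],[0,0,0,0,0,0],[0,0,0,0,0,0],[0,0,0,0,0,0],[0,0,0,0,0,0],[0,0,0,0,0,0]],
], hand=-1)

```text
time: 2.7
tcp_pos: [0.4384, 0.3144, 0.0504]
ee_rot: [-0.0, 0.831, 0.556, -0.0]
force: [-0.7, -0.9, 5.1]
finger_gap: 0.0272
```

```bash
python3 plan.py .438,.3135,.2,-22.5 .50,.15,.2,-5; python3 -c "
import numpy as np
for n,x,y,a in(('pt',.4444,-.1192,.171),('sm',.6374,-.1019,.23),('rd',.4373,-.3191,.137),('sq',.642,.1055,-.187)):print(n,x-.02*np.cos(a),y-.02*np.sin(a),np.degrees(a))"
```

```text
t 2.7 [0.4384 0.3144 0.0504] gap 0.0272 F [-0.7 -0.9  5.1]
.438,.3135,.2,-22.5 [-0.1, -0.011, -14.957, -0.001, -0.0, 0.001]
.50,.15,.2,-5 [-12.843, 11.962, -14.965, -0.001, -0.0, -0.305]
pt 0.42469169816407304 -0.12260335698156948 9.797578296737077
sm 0.6179266720998925 -0.10645955047070377 13.178029288008934
rd 0.4174873966208003 -0.32183143686336046 7.849521793292279
sq 0.6223486721612682 0.10921824073651551 -10.714310768946394
```

Emit:
jog_arm([
  [[0,0,-3,0,0,0],[0,0,-7,0,0,0],[0,0,-11,0,0,0],[-1.5,1,-15,0,0,0],[-4,3.5,-15,0,0,-0.06],[-6.5,6,-15,0,0,-0.12],[-9,8.5,-15,0,0,-0.2],[-11,10.5,-15,0,0,-0.27],[-12.8,12,-15,0,0,-0.305],[-12.8,12,-15,0,0,-0.305]],
])

```text
time: 3.53
tcp_pos: [0.5019, 0.1422, 0.1993]
ee_rot: [0.002, 0.74, 0.672, -0.002]
force: [0.2, -0.8, -1.8]
finger_gap: 0.0268
```

```bash
python3 plan.py .48,0,.2,3 .4247,-.1226,.2,9.8
```

```text
t 3.53 [0.5019 0.1422 0.1993] gap 0.0268 F [ 0.2 -0.8 -1.8]
.48,0,.2,3 [-14.366, -0.809, 0.011, -0.001, 0.006, -0.149]
.4247,-.1226,.2,9.8 [-27.102, -5.133, 0.088, -0.002, 0.006, -0.267]
```

Emit:
jog_arm([
  [[-3.5,0,0,0,0,-0.04],[-7,-0.2,0,0,0,-0.08],[-10.5,-0.5,0,0,0,-0.12],[-14,-0.8,0,0,0,-0.15],[-17.5,-2,0.1,0,0.006,-0.19],[-21,-3.2,0.1,0,0.006,-0.22],[-24.5,-4.4,0.1,0,0.006,-0.25],[-26.5,-5,0.1,0,0.006,-0.267],[-27.1,-5.1,0.1,0,0.006,-0.267],[-27.1,-5.1,0.1,0,0.006,-0.267]],
])

```text
time: 4.37
tcp_pos: [0.4239, -0.1242, 0.1994]
ee_rot: [-0.001, 0.646, 0.763, -0.001]
force: [0.3, -0.2, -1.9]
finger_gap: 0.0269
```

```bash
python3 plan.py .4247,-.1226,.056,9.8 .4247,-.1226,.08,9.8; python3 look.py w2
```

```text
t 4.37 [ 0.4239 -0.1242  0.1994] gap 0.0269 F [ 0.3 -0.2 -1.9]
.4247,-.1226,.056,9.8 [0.133, 0.157, 14.335, -0.003, -0.001, -0.005]
.4247,-.1226,.08,9.8 [0.135, 0.149, 11.935, -0.003, -0.001, -0.005]
4.42 [ 0.4249 -0.1223  0.1995]
```

View pics/w2.png

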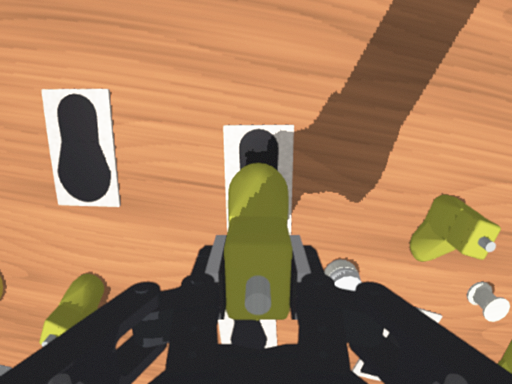

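The last is held upright and lines up with the pointed board, whose image edges span cols 223–294. Lowering.

Emit:
jog_arm([
  [[0,0,3,0,0,0],[0,0,6,0,0,0],[0,0,9,0,0,0],[0,0,11.5,0,0,0],[0,0,13,0,0,0],[0,0,13.8,0,0,0],[0,0,14.2,0,0,0],[0,0,14.4,0,0,0],[0,0,14.4,0,0,0],[0,0,14.4,0,0,0]],
])

```text
time: 5.25
tcp_pos: [0.4254, -0.1219, 0.0563]
ee_rot: [-0.0, 0.645, 0.764, 0.0]
force: [-0.2, -0.0, -2.1]
finger_gap: 0.0273
```

Emit:
jog_arm([
  [[0,0,0,0,0,0],[0,0,0,0,0,0],[0,0,0,0,0,0],[0,0,0,0,0,0],[0,0,0,0,0,0],[0,0,-1,0,0,0],[0,0,-3,0,0,0],[0,0,-6,0,0,0],[0,0,-10,0,0,0],[0,0,-14,0,0,0]],
], hand=1)

```text
time: 6.08
tcp_pos: [0.4245, -0.1219, 0.1974]
ee_rot: [-0.001, 0.645, 0.764, -0.0]
force: [0.8, 0.8, -0.5]
finger_gap: 0.0857
```

```bash
python3 plan.py .443,.0975,.2,-5; python3 look.py w3
```

```text
t 6.08 [ 0.4245 -0.1219  0.1974] gap 0.0857 F [ 0.8  0.8 -0.5]
.443,.0975,.2,-5 [21.309, 5.529, -0.227, -0.002, -0.002, 0.257]
6.13 [ 0.4296 -0.123   0.2048]
```

View pics/w3.png

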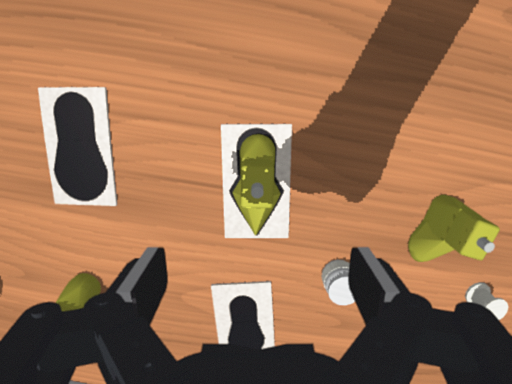

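Pointed last stands inside its outline (pin (257,190), toe tip (255,235) within board). Next: small.

```bash
python3 plan.py .443,.0975,.2,-5
```

```text
t 6.13 [ 0.4296 -0.123   0.2048] gap 0.0855 F [ 2.2 -0.5  3.7]
.443,.0975,.2,-5 [21.509, 5.035, 0.441, 0.013, 0.003, 0.257]
```

Emit:
jog_arm([
  [[3,1,0.4,0.013,0,0.04],[7,2.5,0.4,0.013,0,0.08],[11,4,0.4,0.013,0,0.13],[15,4.5,0.4,0.013,0,0.18],[19,5,0.4,0.013,0,0.23],[21.5,5,0.4,0.013,0,0.257],[21.5,5,0.4,0.013,0,0.257],[21.5,5,0.4,0.013,0,0.257],[21.5,5,0.4,0.013,0,0.257],[21.5,5,0.4,0.013,0,0.257]],
])

```text
time: 6.97
tcp_pos: [0.4427, 0.0956, 0.2003]
ee_rot: [0.002, 0.738, 0.674, -0.001]
force: [-0.7, -0.7, -0.2]
finger_gap: 0.0854
```

```bash
cat > neck.py <<'E'
"pin position and yaw of the last under the wrist camera: yaw from the minimum-area box of its top face seen from near above, and from the left/right mid-line of its whole silhouette"
import sys
from h import *
c=dict(np.load(sys.argv[1]+".npz"));hsv=cv2.cvtColor(c["color"],cv2.COLOR_RGB2HSV)
y=((hsv[...,0]>22)&(hsv[...,0]<45)&(hsv[...,1]>110)).astype(np.uint8);y[:, :190]=0;y[:,330:]=0;y[:100]=0;y[260:]=0
y=cv2.morphologyEx(y,cv2.MORPH_CLOSE,np.ones((9,9)))
k=max(cv2.findContours(y,cv2.RETR_EXTERNAL,cv2.CHAIN_APPROX_NONE)[0],key=cv2.contourArea)
x0,y0,w,h=cv2.boundingRect(k);print("box",x0,y0,w,h)
g=((hsv[...,1]<90)&(hsv[...,2]>80)).astype(np.uint8);m=np.zeros_like(y);cv2.drawContours(m,[k],-1,1,-1)
ys,xs=np.nonzero(g&m);print("pin px",len(xs),xs.mean(),ys.mean(),onplane(c,[[xs.mean(),ys.mean()]],.09)[0].round(4))
C,a,L,S=rect(onplane(c,k.reshape(-1,2),.02));print("silhouette yaw",np.degrees(a).round(1),L,S)
cv2.imwrite(f"pics/{sys.argv[1]}c.png",cv2.resize(c["color"][y0-20:y0+h+20,x0-20:x0+w+20,::-1],None,fx=4,fy=4,interpolation=cv2.INTER_CUBIC))
E
python3 look.py w4; python3 neck.py w1;python3 neck.py w4
```

```text
7.02 [0.4428 0.0956 0.2003]
box 236 132 46 99
pin px 156 259.69871794871796 186.0897435897436 [0.4372 0.3142 0.09  ]
silhouette yaw -15.1 107.865585 47.881386
box 241 145 37 76
pin px 156 260.62820512820514 186.28846153846155 [0.4418 0.0978 0.09  ]
silhouette yaw -6.5 83.3949 37.873047
```

View pics/w4c.png

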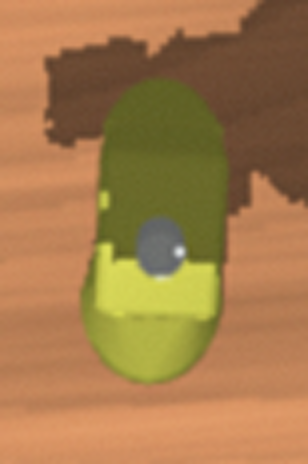

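The small last's toe leans slightly left in the crop (heel (165,80), toe (150,380)), so yaw ≈ -7°.

```bash
python3 plan.py .4427,.0978,.05,-7
```

```text
t 7.02 [0.4428 0.0956 0.2003] gap 0.0854 F [-0.7 -0.   0.1]
.4427,.0978,.05,-7 [0.278, -0.042, 15.034, 0.001, 0.004, 0.031]
```

Emit:
jog_arm([
  [[0.3,0,3,0,0.004,0.031],[0.3,0,6,0,0.004,0.031],[0.3,0,9,0,0.004,0.031],[0.3,0,11,0,0.004,0.031],[0.3,0,12.5,0,0.004,0.031],[0.3,0,13.5,0,0.004,0.031],[0.3,0,14.3,0,0.004,0.031],[0.3,0,14.8,0,0.004,0.031],[0.3,0,15,0,0.004,0.031],[0.3,0,15,0,0.004,0.031]],
])

```text
time: 7.85
tcp_pos: [0.4434, 0.0976, 0.0503]
ee_rot: [0.0, 0.749, 0.662, 0.0]
force: [-0.5, -0.1, 0.0]
finger_gap: 0.0856
```

Emit:
jog_arm([
  [[0,0,0,0,0,0],[0,0,0,0,0,0],[0,0,0,0,0,0],[0,0,0,0,0,0],[0,0,0,0,0,0],[0,0,0,0,0,0],[0,0,0,0,0,0],[0,0,0,0,0,0],[0,0,0,0,0,0],[0,0,0,0,0,0]],
], hand=-1)

```text
time: 8.68
tcp_pos: [0.4436, 0.0977, 0.0508]
ee_rot: [0.0, 0.749, 0.662, 0.001]
force: [-0.3, -0.0, 5.8]
finger_gap: 0.0274
```

```bash
python3 plan.py .4428,.0978,.2,-7 .6179,-.1065,.2,13.2
```

```text
t 8.68 [0.4436 0.0977 0.0508] gap 0.0274 F [-0.3 -0.   5.8]
.4428,.0978,.2,-7 [0.004, -0.054, -14.917, 0.002, -0.0, -0.0]
.6179,-.1065,.2,13.2 [-18.131, 19.824, -14.891, 0.002, -0.0, -0.353]
```

Emit:
jog_arm([
  [[0,0,-4,0,0,0],[0,0,-8,0,0,0],[-1,1,-12,0,0,-0.03],[-3,3.3,-15,0,0,-0.08],[-5.6,6.2,-15,0,0,-0.13],[-8.2,9.1,-15,0,0,-0.18],[-10.8,12,-15,0,0,-0.23],[-13.4,14.8,-15,0,0,-0.28],[-16,17.6,-15,0,0,-0.33],[-18.1,19.8,-15,0,0,-0.353]],
])

```text
time: 9.52
tcp_pos: [0.6182, -0.1097, 0.1998]
ee_rot: [0.0, 0.621, 0.784, -0.0]
force: [0.1, -0.1, -2.2]
finger_gap: 0.0271
```

```bash
python3 plan.py .6179,-.1065,.0558,13.2
```

```text
t 9.52 [ 0.6182 -0.1097  0.1998] gap 0.0271 F [ 0.1 -0.1 -2.2]
.6179,-.1065,.0558,13.2 [0.335, 0.042, 14.399, -0.0, 0.001, -0.0]
```

Emit:
jog_arm([
  [[0.3,0,2,0,0,0],[0.3,0,5,0,0,0],[0.3,0,8,0,0,0],[0.3,0,11,0,0,0],[0.3,0,12.5,0,0,0],[0.3,0,13.5,0,0,0],[0.3,0,14,0,0,0],[0.3,0,14.4,0,0,0],[0.3,0,14.4,0,0,0],[0.3,0,14.4,0,0,0]],
])

```text
time: 10.35
tcp_pos: [0.6184, -0.107, 0.0569]
ee_rot: [0.001, 0.621, 0.784, 0.0]
force: [-1.3, -0.3, -2.4]
finger_gap: 0.0274
```

Emit:
jog_arm([
  [[0,0,0.1,0,0,0],[0,0,0.1,0,0,0],[0,0,0,0,0,0],[0,0,0,0,0,0],[0,0,0,0,0,0],[0,0,-1,0,0,0],[0,0,-3,0,0,0],[0,0,-7,0,0,0],[0,0,-11,0,0,0],[0,0,-14,0,0,0]],
], hand=1)

```text
time: 11.18
tcp_pos: [0.6191, -0.1068, 0.201]
ee_rot: [0.003, 0.621, 0.784, 0.001]
force: [1.1, -0.5, 0.7]
finger_gap: 0.0853
```

```bash
python3 look.py w5; python3 plan.py .6294,-.316,.2,-11
```

```text
11.23 [ 0.6228 -0.1071  0.2075]
t 11.23 [ 0.6228 -0.1071  0.2075] gap 0.0854 F [2.1 0.6 4.1]
.6294,-.316,.2,-11 [-20.484, -4.125, 0.832, 0.019, 0.004, 0.422]
```

View pics/w5.png

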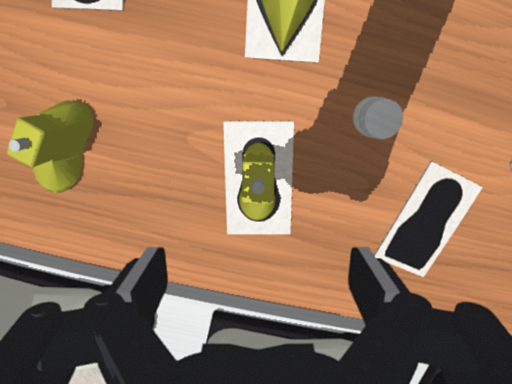

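Small last sits centred in its outline (pin (258,187)). Next: round, whose neck is at the left, about (25,145).

Emit:
jog_arm([
  [[-3,-1,0.8,0.019,0,0.06],[-7,-1.5,0.8,0.019,0,0.14],[-11,-2.3,0.8,0.019,0,0.22],[-15,-3,0.8,0.019,0,0.3],[-19,-4,0.8,0.019,0,0.38],[-20.5,-4.1,0.8,0.019,0,0.42],[-20.5,-4.1,0.8,0.019,0,0.42],[-20.5,-4.1,0.8,0.019,0,0.42],[-20.5,-4.1,0.8,0.019,0,0.42],[-20.5,-4.1,0.8,0.019,0,0.42]],
])

```text
time: 12.07
tcp_pos: [0.6305, -0.3131, 0.2006]
ee_rot: [0.001, 0.77, 0.638, -0.0]
force: [-0.4, 0.5, 0.8]
finger_gap: 0.0852
```

```bash
python3 look.py w6; python3 neck.py w6
```

```text
12.12 [ 0.6305 -0.3133  0.2007]
box 228 133 48 97
pin px 154 255.0194805194805 186.0974025974026 [ 0.6288 -0.3153  0.09  ]
silhouette yaw -9.7 106.38579 51.180412
```

View pics/w6c.png

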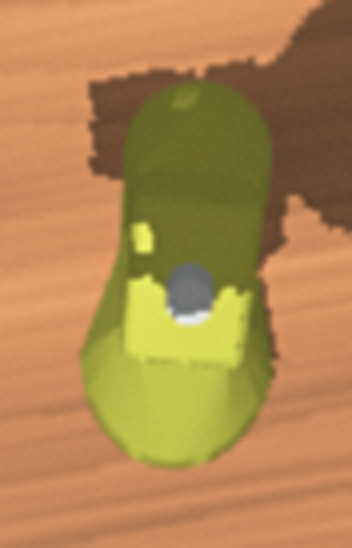

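Heel (198,80), toe (172,465) in the crop lean about -4.5° from the tool axis: yaw ≈ -15°.

```bash
python3 plan.py .629,-.3157,.05,-15
```

```text
t 12.12 [ 0.6305 -0.3133  0.2007] gap 0.0851 F [-0.3  0.1 -1. ]
.629,-.3157,.05,-15 [-0.228, -0.108, 15.067, 0.001, 0.002, 0.075]
```

Emit:
jog_arm([
  [[-0.2,-0.1,3,0,0.002,0.075],[-0.2,-0.1,6,0,0.002,0.075],[-0.2,-0.1,9,0,0.002,0.075],[-0.2,-0.1,11,0,0.002,0.075],[-0.2,-0.1,12.5,0,0.002,0.075],[-0.2,-0.1,13.5,0,0.002,0.075],[-0.2,-0.1,14.3,0,0.002,0.075],[-0.2,-0.1,14.8,0,0.002,0.075],[-0.2,-0.1,15.1,0,0.002,0.075],[-0.2,-0.1,15.1,0,0.002,0.075]],
])

```text
time: 12.95
tcp_pos: [0.6294, -0.3153, 0.0499]
ee_rot: [0.0, 0.793, 0.609, 0.0]
force: [-0.1, -0.0, 0.1]
finger_gap: 0.0853
```

Emit:
jog_arm([
  [[0,0,0,0,0,0],[0,0,0,0,0,0],[0,0,0,0,0,0],[0,0,0,0,0,0],[0,0,0,0,0,0],[0,0,0,0,0,0],[0,0,0,0,0,0],[0,0,0,0,0,0],[0,0,0,0,0,0],[0,0,0,0,0,0]],
], hand=-1)

```text
time: 13.78
tcp_pos: [0.6298, -0.3155, 0.0505]
ee_rot: [0.001, 0.793, 0.609, 0.001]
force: [-0.5, -0.3, 5.4]
finger_gap: 0.0275
```

```bash
python3 plan.py .4175,-.3218,.2,7.85
```

```text
t 13.78 [ 0.6298 -0.3155  0.0505] gap 0.0275 F [-0.5 -0.3  5.4]
.4175,-.3218,.2,7.85 [-6.092, -20.311, -14.996, 0.002, 0.001, -0.398]
```

Emit:
jog_arm([
  [[0,0,-4,0,0,0],[0,0,-8,0,0,0],[-0.5,-1.5,-12,0,0,-0.03],[-1.2,-4,-15,0,0,-0.08],[-2.1,-7,-15,0,0,-0.14],[-3,-10,-15,0,0,-0.2],[-3.9,-13,-15,0,0,-0.26],[-4.8,-16,-15,0,0,-0.32],[-5.7,-19,-15,0,0,-0.37],[-6.1,-20.3,-15,0,0,-0.398]],
])

```text
time: 14.62
tcp_pos: [0.4113, -0.3221, 0.1988]
ee_rot: [-0.002, 0.658, 0.753, -0.001]
force: [-0.9, 0.0, -1.9]
finger_gap: 0.0271
```

```bash
python3 plan.py .4175,-.3218,.0550,7.85
```

```text
t 14.62 [ 0.4113 -0.3221  0.1988] gap 0.0271 F [-0.9  0.  -1.9]
.4175,-.3218,.0550,7.85 [-0.078, 0.687, 14.379, -0.005, -0.002, -0.002]
```

Emit:
jog_arm([
  [[-0.1,0.7,1,-0.005,-0.002,0],[-0.1,0.7,4,-0.005,-0.002,0],[-0.1,0.7,7,-0.005,-0.002,0],[-0.1,0.7,10,-0.005,-0.002,0],[-0.1,0.7,12,-0.005,-0.002,0],[-0.1,0.7,13.3,-0.005,-0.002,0],[-0.1,0.7,14,-0.005,-0.002,0],[-0.1,0.7,14.4,-0.005,-0.002,0],[-0.1,0.7,14.4,-0.005,-0.002,0],[-0.1,0.7,14.4,-0.005,-0.002,0]],
])

```text
time: 15.45
tcp_pos: [0.4185, -0.3219, 0.0549]
ee_rot: [0.001, 0.658, 0.753, 0.0]
force: [-0.4, -0.7, -1.4]
finger_gap: 0.0276
```

```bash
python3 plan.py .4175,-.3218,.0550,7.85
```

```text
t 15.45 [ 0.4185 -0.3219  0.0549] gap 0.0276 F [-0.4 -0.7 -1.4]
.4175,-.3218,.0550,7.85 [0.023, -0.099, -0.006, 0.001, 0.001, -0.001]
```

Emit:
jog_arm([
  [[0,0,0,0,0,0],[0,0,0,0,0,0],[0,0,0,0,0,0],[0,0,0,0,0,0],[0,0,0,0,0,0],[0,0,-1,0,0,0],[0,0,-3,0,0,0],[0,0,-7,0,0,0],[0,0,-11,0,0,0],[0,0,-14.5,0,0,0]],
], hand=1)

```text
time: 16.28
tcp_pos: [0.4185, -0.3218, 0.2029]
ee_rot: [0.001, 0.658, 0.753, 0.0]
force: [0.4, -0.6, -0.3]
finger_gap: 0.0851
```

```bash
python3 look.py w7; python3 plan.py .52,0,.2,4 .6377,.3028,.2,3
```

```text
16.33 [ 0.4222 -0.3243  0.2099]
t 16.33 [ 0.4222 -0.3243  0.2099] gap 0.0854 F [ 0.6 -1.   4. ]
.52,0,.2,4 [30.819, 14.062, 0.799, 0.013, 0.011, 0.066]
.6377,.3028,.2,3 [59.23, 29.816, 0.661, 0.013, 0.011, 0.083]
```

View pics/w7.png

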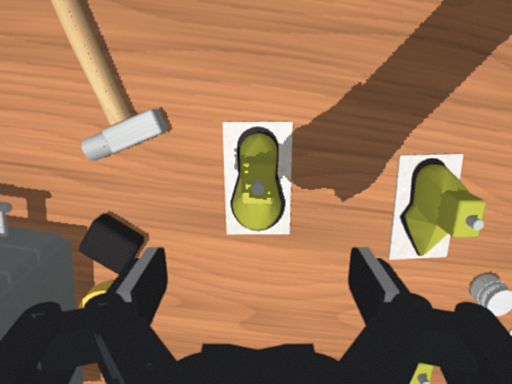

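Round last is centred in its outline (pin (258,188)). Now to the square last, via a waypoint.

Emit:
jog_arm([
  [[2.7,1.2,0.2,0.013,0.011,0.01],[6.2,2.8,0.4,0.013,0.011,0.02],[9.7,4.4,0.6,0.013,0.011,0.03],[13.2,6,0.8,0.013,0.011,0.04],[16.7,7.6,0.8,0.013,0.011,0.05],[20.2,9.2,0.8,0.013,0.011,0.06],[23.7,10.8,0.8,0.013,0.011,0.066],[27.2,12.4,0.8,0.013,0.011,0.066],[30,13.7,0.8,0.013,0.011,0.066],[32,14.6,0.8,0.013,0.011,0.066]],
])

```text
time: 17.17
tcp_pos: [0.5243, 0.0168, 0.2006]
ee_rot: [0.0, 0.68, 0.733, 0.001]
force: [0.5, -1.0, 0.2]
finger_gap: 0.0858
```

```bash
python3 plan.py .6377,.3028,.2,3
```

```text
t 17.17 [0.5243 0.0168 0.2006] gap 0.0858 F [ 0.5 -1.   0.2]
.6377,.3028,.2,3 [27.681, 13.422, 0.126, 0.002, -0.001, 0.022]
```

Emit:
jog_arm([
  [[3.5,1.7,0.1,0,0,0.022],[7,3.4,0.1,0,0,0.022],[10.5,5.1,0.1,0,0,0.022],[14,6.8,0.1,0,0,0.022],[17.5,8.5,0.1,0,0,0.022],[21,10.2,0.1,0,0,0.022],[24.5,11.9,0.1,0,0,0.022],[27,13.1,0.1,0,0,0.022],[27.7,13.4,0.1,0,0,0.022],[27.7,13.4,0.1,0,0,0.022]],
])

```text
time: 18.0
tcp_pos: [0.6364, 0.3066, 0.1997]
ee_rot: [-0.001, 0.687, 0.727, 0.001]
force: [-0.3, -0.6, -0.3]
finger_gap: 0.0854
```

```bash
python3 look.py w8; python3 neck.py w8; python3 plan.py .6377,.3028,.2,3
```

```text
18.05 [0.6369 0.3034 0.1999]
box 231 137 45 93
pin px 160 253.0 187.91875 [0.6367 0.3033 0.09  ]
silhouette yaw 3.2 102.04055 48.133198
t 18.05 [0.6369 0.3034 0.1999] gap 0.0852 F [ 0.1 -1.7 -0.4]
.6377,.3028,.2,3 [-0.064, 0.079, -0.01, 0.001, -0.001, 0.001]
```

View pics/w8c.png

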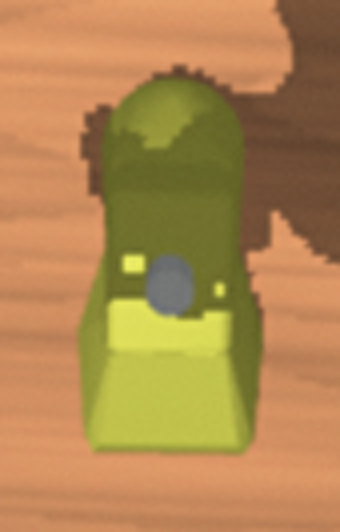

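Square last is aligned with the tool at 3° (toe edge level, pin central). Grasping.

Emit:
jog_arm([
  [[0,0,3,0,0,0],[0,0,6,0,0,0],[0,0,9,0,0,0],[0,0,11,0,0,0],[0,0,12.5,0,0,0],[0,0,13.5,0,0,0],[0,0,14.3,0,0,0],[0,0,14.8,0,0,0],[0,0,15,0,0,0],[0,0,15,0,0,0]],
])

```text
time: 18.88
tcp_pos: [0.6373, 0.3033, 0.0504]
ee_rot: [0.0, 0.688, 0.726, 0.001]
force: [-0.4, 0.1, 0.1]
finger_gap: 0.0854
```

Emit:
jog_arm([
  [[0,0,0,0,0,0],[0,0,0,0,0,0],[0,0,0,0,0,0],[0,0,0,0,0,0],[0,0,0,0,0,0],[0,0,0,0,0,0],[0,0,0,0,0,0],[0,0,0,0,0,0],[0,0,0,0,0,0],[0,0,0,0,0,0]],
], hand=-1)

```text
time: 19.72
tcp_pos: [0.6377, 0.3034, 0.0509]
ee_rot: [0.0, 0.688, 0.726, 0.001]
force: [0.4, -0.0, 3.7]
finger_gap: 0.0269
```

```bash
python3 plan.py .6223,.1092,.2,-10.7
```

```text
t 19.72 [0.6377 0.3034 0.0509] gap 0.0269 F [ 0.4 -0.   3.7]
.6223,.1092,.2,-10.7 [-19.296, -2.534, -14.939, 0.002, -0.002, 0.24]
```

Emit:
jog_arm([
  [[0,0,-4,0,0,0],[0,0,-8,0,0,0],[-1.5,-0.2,-12,0,0,0.02],[-4,-0.5,-15,0,0,0.05],[-7,-0.9,-15,0,0,0.09],[-10,-1.3,-15,0,0,0.13],[-13,-1.7,-15,0,0,0.17],[-16,-2.1,-15,0,0,0.21],[-18.5,-2.4,-15,0,0,0.24],[-19.3,-2.5,-15,0,0,0.24]],
])

```text
time: 20.55
tcp_pos: [0.6218, 0.1017, 0.1993]
ee_rot: [0.002, 0.773, 0.635, -0.002]
force: [0.2, -1.7, -2.1]
finger_gap: 0.0272
```

```bash
python3 plan.py .6223,.1092,.0555,-10.7
```

```text
t 20.55 [0.6218 0.1017 0.1993] gap 0.0272 F [ 0.2 -1.7 -2.1]
.6223,.1092,.0555,-10.7 [0.811, -0.092, 14.374, -0.0, 0.005, -0.008]
```

Emit:
jog_arm([
  [[0.8,-0.1,1,0,0.005,-0.008],[0.8,-0.1,4,0,0.005,-0.008],[0.8,-0.1,7,0,0.005,-0.008],[0.8,-0.1,10,0,0.005,-0.008],[0.8,-0.1,12,0,0.005,-0.008],[0.8,-0.1,13.3,0,0.005,-0.008],[0.8,-0.1,14,0,0.005,-0.008],[0.8,-0.1,14.4,0,0.005,-0.008],[0.8,-0.1,14.4,0,0.005,-0.008],[0.8,-0.1,14.4,0,0.005,-0.008]],
])

```text
time: 21.38
tcp_pos: [0.6221, 0.1115, 0.0553]
ee_rot: [-0.001, 0.769, 0.639, 0.001]
force: [0.2, -0.4, -1.5]
finger_gap: 0.0271
```

Emit:
jog_arm([
  [[0,0,0,0,0,0],[0,0,0,0,0,0],[0,0,0,0,0,0],[0,0,0,0,0,0],[0,0,0,0,0,0],[0,0,-1,0,0,0],[0,0,-3,0,0,0],[0,0,-7,0,0,0],[0,0,-11,0,0,0],[0,0,-14.5,0,0,0]],
], hand=1)

```text
time: 22.22
tcp_pos: [0.6224, 0.1111, 0.2035]
ee_rot: [-0.0, 0.769, 0.639, 0.002]
force: [0.1, -0.0, -0.1]
finger_gap: 0.0854
```

```bash
python3 look.py w9; python3 plan.py .5,.45,.22,-10
```

```text
22.27 [0.6269 0.1122 0.2118]
t 22.27 [0.6269 0.1122 0.2118] gap 0.0851 F [ 2.6 -0.7  3.1]
.5,.45,.22,-10 [30.879, -18.668, -0.85, 0.016, -0.009, -0.01]
```

View pics/w9.png

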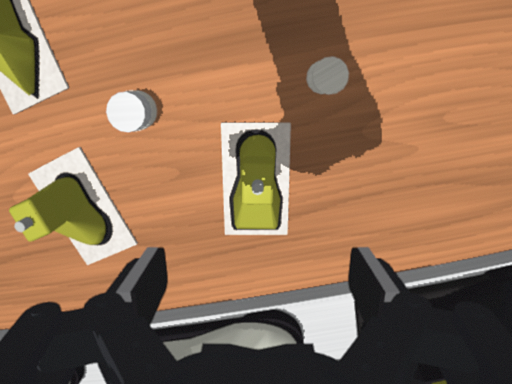

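Square last is centred too (pin (257,186)). I'll move aside, then make a final check from the top camera.

Emit:
jog_arm([
  [[2,-1,-1,0,0,0],[5,-3,-1,0,0,0],[8,-5,-1,0,0,0],[11,-7,-1,0,0,0],[14,-9,-1,0,0,0],[17,-11,-1,0,0,0],[20,-12.5,-1,0,0,0],[23,-14,-1,0,0,0],[25,-15,-1,0,0,0],[25,-15,-1,0,0,0]],
])

```text
time: 23.1
tcp_pos: [0.5206, 0.3935, 0.222]
ee_rot: [0.0, 0.766, 0.643, 0.01]
force: [0.7, 1.1, 0.6]
finger_gap: 0.0849
```

```bash
python3 - <<'E'
from h import *
from rig import vision,state
c=vision.camera("top");I=c["color"];cv2.imwrite("pics/topf.png",I[...,::-1]);s=state();print(s["time"],s["force"],np.abs(s["qd"]).max())
hsv=cv2.cvtColor(I,cv2.COLOR_RGB2HSV)
P={'pointed':(.4444,-.1192,.171),'small':(.6374,-.1019,.23),'round':(.4373,-.3191,.137),'square':(.642,.1055,-.187)}
gr=((hsv[...,1]<70)&(hsv[...,2]>90)).astype(np.uint8)
for n,(x,y,a) in P.items():
    X=np.array([x-.02*np.cos(a),y-.02*np.sin(a),.095]);q=c["R"]@X+c["t"];r=q[:2]/q[2];r=r*(1+c["k1"]*(r@r));u=c["mtx"][:2,:2]@r+c["mtx"][:2,2]
    x0,y0=(u-7).astype(int);ys,xs=np.nonzero(gr[y0:y0+14,x0:x0+14]);
    p=onplane(c,[[xs.mean()+x0,ys.mean()+y0]],.095)[0];d=p[:2]-[x,y]
    print(n,len(xs),"pin in pad mm",(1000*np.array([[np.cos(a),np.sin(a)],[-np.sin(a),np.cos(a)]])@d).round(1))
E
```

```text
23.15 [-0.22818291 -0.172526    0.21450683] 0.07186731350558248
pointed 40 pin in pad mm [-17.8  -2.1]
small 35 pin in pad mm [-19.3  -2.6]
round 24 pin in pad mm [-19.1   0.3]
square 48 pin in pad mm [-18.3   7. ]
```

View pics/topf.png

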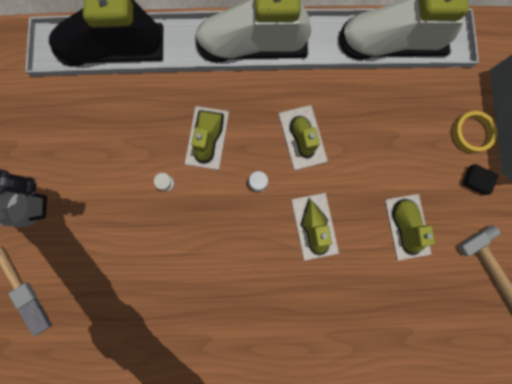

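All four lasts stand on their boards (neck tops near (205,135), (308,137), (320,238), (425,236)), and the spool and tin haven't moved. The 7 mm reading for the square last comes from a mask that picked up white board pixels. In the wrist view its sole (cols 230–282) is centred on its board (221–290).

```bash
python3 -c "
from rig import manip;print(manip.hand_in())"
```

```text
the job is handed in; nothing more can be done
None
```

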